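Reset the tripped breaker on the lab bench's power block

ROBOT

A 7-joint arm with a two-finger parallel gripper is mounted at the origin on the work surface. World frame = base frame: x ahead of the robot, y to its left, z up, the work surface at z = 0. Lengths are in m, angles in rad, forces in N, time in s.
With the tool pointing down it reaches from about 0.425 to 0.95 m from the base axis. Payload 4.7 kg.
Tool frame: the origin (TCP) lies at the very end of the fingers, on their centre line; the grasp point (between the pads) lies 19 mm behind it; x points along the fingers, y is the direction in which the jaws open and shut, and the axes are right-handed (so a half turn about x gives the same grasp; the last joint's range is limited). The gripper opens to 85 mm and grips with 20 to 120 N. Pads are 22 mm wide; open, the fingers measure 114 mm over their backs; the gripper's body (76 mm by 85 mm) begins 54 mm behind the grasp point. The pads swing forward as they close: fully open they stand 13 mm farther back than shut.
Start: joints at [-1.292, 0.469, -0.049, 1.532, 0.024, 1.141, -0.082], TCP at [0.204, 0.643, 0.231] pointing down, gripper open.
Joint ranges: [-2.59, 2.59], [-0.33, 1.99], [-1.39, 1.29], [0.1, 2.45], [-1.04, 4.18], [0.21, 1.99], [-2.66, 2.66]. Speed limits (rad/s): [2.57, 2.57, 3.14, 3.14, 3.14, 3.14, 3.14].

INTERFACE

Orientations are given as [roll, pitch, yaw] about the fixed x, y, z axes, in that order (R = Rz(yaw) Ry(pitch) Rx(roll)).
In Python, from plant import observe, imaging, job gives the robot as it stands.
- The arm moves only by the shell command python3 -m creep 'ROWS' [FORCE]. ROWS is JSON, a list of rows, each an object of numbers: "ax", "ay", "az": the turn, a rotation vector about the tool's x, y, z in rad; "x", "y", "z": the shift along the tool's x, y, z in mm; "gripper": the opening in per cent of the stroke, from 0 (shut) to 100 (fully open). A call has 1 to 10 rows; each row is the pose to reach, as a shift and turn from the pose commanded when the call began, along the tool's axes at that moment; what a row does not reach only later rows make up. A row lasts 1/12 s, in which the tool goes at most 41.7 mm and 7.16 degrees, less where a joint would pass 70% of its speed; a pose out of reach is approached as far as the arm can. A call with a gripper value outside its range is refused whole. The fingers move at their own pace and stop on an object; FORCE is the grip in N (left out, the last holds). Time passes only in rows, so rows that repeat a pose let the fingers close. It gives the time, the measured TCP pose, the force and the opening at its end, in the units of the state.
- observe(): the state, without advancing time (a new reading comes with each control period).
- imaging.read_camera(name): name is "scene" or "side" or "wrist"; returns the picture (480x640x3 uint8, red, green, blue); there is no depth.
- imaging.calibration(name): a dict with "K" (3x3 intrinsics, pixels), "D" ([k1, k2, p1, p2, k3] as OpenCV has them; the pictures are not rectified), "extrinsics" (4x4, takes a point from world to camera coordinates); the wrist camera has in their place "mount" (4x4, takes a point from camera to tool coordinates, whose origin is the TCP and whose axes are the tool frame's). Camera axes: x right, y down, z forward; pixel columns grow to the right and rows downward; lengths in m; the calibration is good to about 2 mm. A picture is of the moment at which its call begins: read the wrist's pose just before it. calibration takes no time and is no camera call.
- job.close_job(): hands the job in, once; it reports no verdict.
The state is a dict: "clock": time; "joint_positions": joint angles; "qd": joint speeds; "joint_torque": joint torques, N m; "tool_pos": TCP position; "orientation": TCP orientation; "force": force on the tool from outside, world axes, zero at the start; "torque": the same for the moment, N m; "finger_gap": finger opening in m.
Only numpy, scipy, OpenCV 4.12 (cv2) and the standard library are available. Lean on these libraries where they do the work, as an engineer would, in place of code of your own. Each camera call takes 0.05 s, during which the arm holds its last target. There are 200 camera calls.

TASK

One of the three breakers on the bench power block has tripped: its handle stands midway, while its neighbours' handles lean fully on (away from the robot) or off (towards the robot). Reset it: push its handle firmly all the way home to off, feeling for the end stop so that the latch inside cocks, then throw it fully on and let go. Do not force the handle, and leave the other two breakers and everything else on the bench alone.

Things in the scene. Friction and masses are not known exactly. Their poses are not given: they have to be found in the camera images.
- plinth: white plinth of the bench power block, fixed, 190 x 300 x 30 mm. Origin on its underside; x towards the ON side (away from the robot), y along the row of breakers, z up. It spans x -115 to +75 mm; its front ledge (x -115 to -50 mm) holds odds and ends. Three alike breakers stand on it in a row, 95 mm apart, turned with it, in any order.
- breaker_trip: the tripped breaker: fixed black case 120 x 70 x 60 mm (x, y, z) on the plinth. Origin at the centre of its underside, x towards ON, z up (upright). The handle's pivot axis runs along y, 50 mm above the origin (10 mm under the case's top), and the handle stands 55 mm out of the case's top.
- lever_trip_tip (a point): centre of the free end of the tripped breaker's white handle, 65 mm from its pivot. The handle is a plain bar 14 mm thick (along the swing) and 22 mm wide (along y).
- lever_trip (a joint): tripped breaker's handle angle, rad: 0 upright, positive leans to +x (ON), negative to -x (OFF). Starts near upright and stays where it is left; 4 to 5 N moves it. ON end stop at 0.62. The OFF end stop differs from breaker to breaker, anywhere from -0.36 to -0.58, and cannot be seen: find it by feel. More than 25 N on the handle damages it.
- pivot_trip (a point): centre of the tripped handle's pivot, inside the case. Pushing about 50 mm from it towards OFF, the force rises from 4 to about 8 N as a hidden latch re-cocks, then the handle stops solid: only the last 2 to 3 mm of its swing cock the latch, which then stays cocked. Until then the handle meets a solid block at 0.1 to 0.3 rad on the way to ON.
- lever_live_tip (a point): centre of the end of the handle of the neighbouring breaker that is on (leans to +x by about 0.6 rad), same shape; leave it alone.
- lever_spare_tip (a point): centre of the end of the handle of the neighbouring breaker that is switched off (leans to -x by about 0.5 rad), same shape; leave it alone.
- tube_rack: white tube rack 90 x 130 x 50 mm holding blue-capped tubes, 102 mm high overall; loose bystander, origin at the centre of its underside
- bottle_a: clear bottle, 68 mm across, 160 mm tall; loose bystander, origin at the centre of its underside
- bottle_b: clear bottle with paper label, 68 mm across, 160 mm tall; loose bystander, origin at the centre of its underside
- glove_box: cardboard box 120 x 220 x 70 mm; loose bystander, origin at the centre of its underside
- jar: small screw-cap jar, 38 mm across, 34 mm tall, on the plinth's front ledge; loose bystander, origin at the centre of its underside
- marker: marker pen, 12 mm thick, 125 mm long, lying along the plinth's front ledge; loose bystander, origin at the centre of its underside
- green_tray: green open tray 100 x 140 x 50 mm; loose bystander, origin at the centre of its underside
Not all that is in view belongs to the job. Leave any pink or red look-alike of the breaker_trip alone.

How it is judged:
On the way, in this order (a step that is already met when the one before it is completed fails the run):
1. the tripped breaker's handle has been pushed over to off (0.3 rad or more past upright) (value of joint lever_trip below -0.3 rad), for 0.1 s.
2. the handle has been thrown fully on (within 0.06 rad of its ON stop) (value of joint lever_trip above 0.56 rad), for 0.2 s.
At the end, for the whole second after the job is handed in: the tripped breaker's handle stands still fully on, at 0.56 rad or more (ON stop at 0.62); the neighbours' handles are within 8 mm and the bystanders within 30 mm of where they were (value of joint lever_trip above 0.56 rad and velocity of joint lever_trip between -0.05 and 0.05 rad/s); the robot touches nothing.
It fails at once if the tripped breaker's handle is forced with more than 25 N (contact force between any of the fingers, the arm and lever_trip above 25 N).
It fails at once if a neighbouring breaker's handle is moved by more than 8 mm (distance of any of lever_live_tip, lever_spare_tip from where it was at the start of the episode above 0.008 m).
It fails at once if a bystander is shifted by more than 30 mm or tipped over (distance of any of tube_rack, bottle_a, bottle_b, glove_box, jar, marker, green_tray from where it was at the start of the episode above 0.03 m or angle between any of tube_rack, bottle_a, bottle_b, glove_box, jar, green_tray's own z axis and vertical above 0.5 rad).
It also fails if it takes over 42 s, if anything falls off the work surface, if the arm or the gripper's body presses on something with over 40 N, if the wrist force passes 120 N, or if a joint passes its speed limit or range.

## Working session

There is one attempt and no reset: what is moved stays moved. The work goes in short steps, Python scripts to look and compute and a shell command to move; the robot and the scene stay as the last step left them, time stands still between calls to the robot, and variables do not carry over. Pictures are saved under pics/ and viewed, about 8 in all and at most 12, crops included, and the job is handed in when it is done.

```bash
mkdir -p pics; ls; python3 - <<'E'
from plant import observe, imaging
import cv2,numpy as np
np.set_printoptions(precision=4,suppress=True)
s=observe()
for k,v in s.items(): print(k,np.round(v,4))
for n in ("scene","side","wrist"):
    c=imaging.calibration(n); print(n,{k:np.round(v,4).tolist() for k,v in c.items()})
    cv2.imwrite(f"pics/{n}0.png",imaging.read_camera(n)[:,:,::-1])
E
```

```text
pics
clock 0.0
joint_positions [-1.2919  0.4695 -0.0486  1.5337  0.0241  1.141  -0.0823]
qd [-0.0002 -0.0007  0.001   0.0005  0.002  -0.0002 -0.0003]
joint_torque [  0.0008 -51.0306  -0.0467 -23.7713   0.0105   0.0075  -0.    ]
tool_pos [0.2043 0.6427 0.2302]
orientation [-1.5567  1.5688 -1.8644]
force [-0.1872 -0.1677  0.6035]
torque [-0.009  -0.0349 -0.0113]
finger_gap 0.0855
scene {'K': [[437.1571, 0.0, 321.2176], [0.0, 437.1571, 243.5448], [0.0, 0.0, 1.0]], 'D': [-0.0579, 0.0, 0.0, 0.0, 0.0], 'extrinsics': [[0.4681, 0.8836, -0.0138, -0.1994], [0.5871, -0.3226, -0.7425, -0.2176], [-0.6605, 0.3395, -0.6697, 1.7432], [0.0, 0.0, 0.0, 1.0]]}
side {'K': [[553.1565, 0.0, 322.0131], [0.0, 553.1565, 240.2448], [0.0, 0.0, 1.0]], 'D': [0.0462, 0.0, 0.0, 0.0, 0.0], 'extrinsics': [[-0.9585, -0.285, 0.0074, 0.4292], [-0.2077, 0.6802, -0.7029, 0.1954], [0.1953, -0.6753, -0.7112, 1.2732], [0.0, 0.0, 0.0, 1.0]]}
wrist {'K': [[394.7902, 0.0, 318.843], [0.0, 394.7902, 238.6298], [0.0, 0.0, 1.0]], 'D': [-0.0012, 0.0, 0.0, 0.0, 0.0], 'mount': [[0.0003, -0.3241, 0.946, -0.1421], [1.0, 0.0006, -0.0, 0.0007], [-0.0006, 0.946, 0.3241, -0.0828], [0.0, 0.0, 0.0, 1.0]]}
```

View pics/scene0.png

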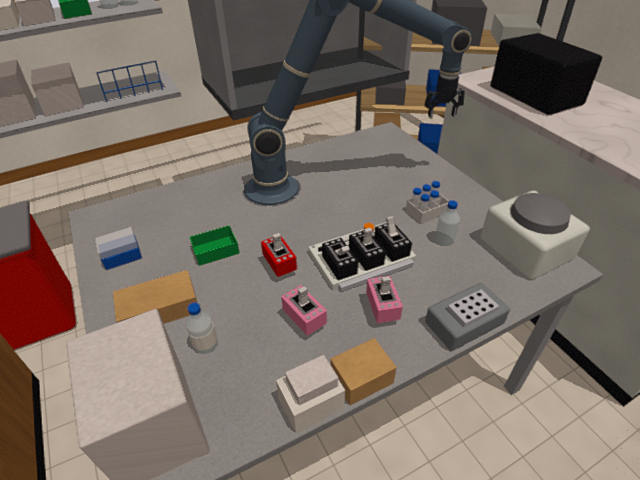

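View pics/side0.png

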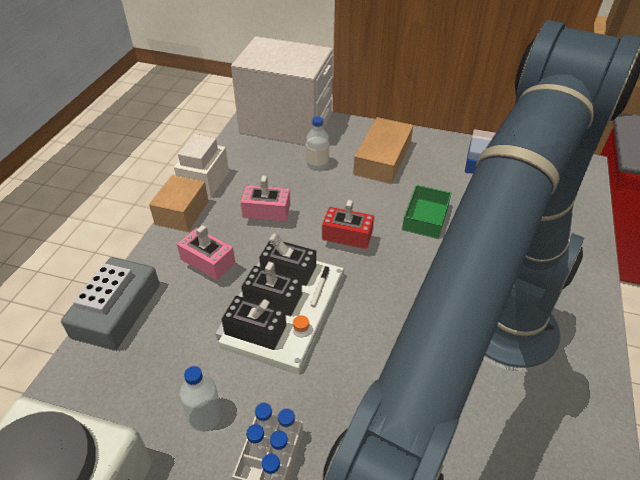

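The scene view shows three black breakers at (340,258), (367,243) and (393,238), one red look-alike at (279,255), and pink ones at (304,308) and (384,298). In the side view the blacks are at (288,258), leaning left, which is on; (272,282), upright; and (255,318), leaning right, which is off. I take the middle one as tripped and check it in a close crop.

```bash
python3 - <<'E'
import cv2,numpy as np
a=cv2.imread("pics/side0.png")[225:375,205:355]; b=cv2.imread("pics/scene0.png")[205:295,300:420]
a=cv2.resize(a,(600,600),interpolation=cv2.INTER_CUBIC)
cv2.imwrite("pics/c_side.png",a)
cv2.imwrite("pics/c_scene.png",cv2.resize(b,(720,540),interpolation=cv2.INTER_CUBIC))
E
```

```text
(no output)
```

View pics/c_side.png

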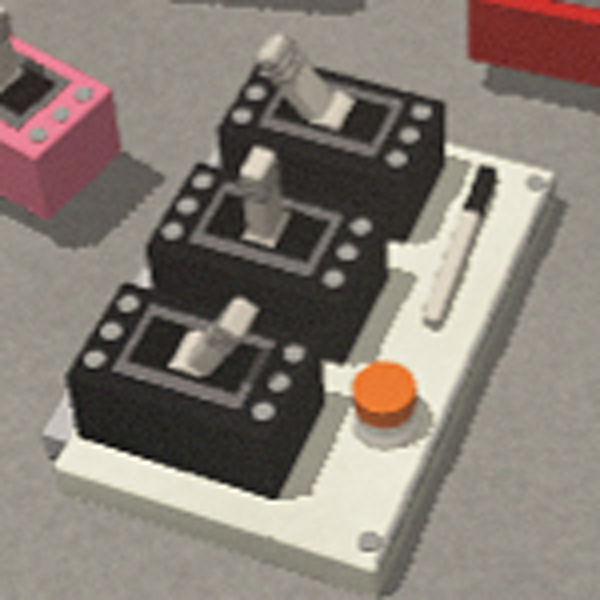

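View pics/c_scene.png

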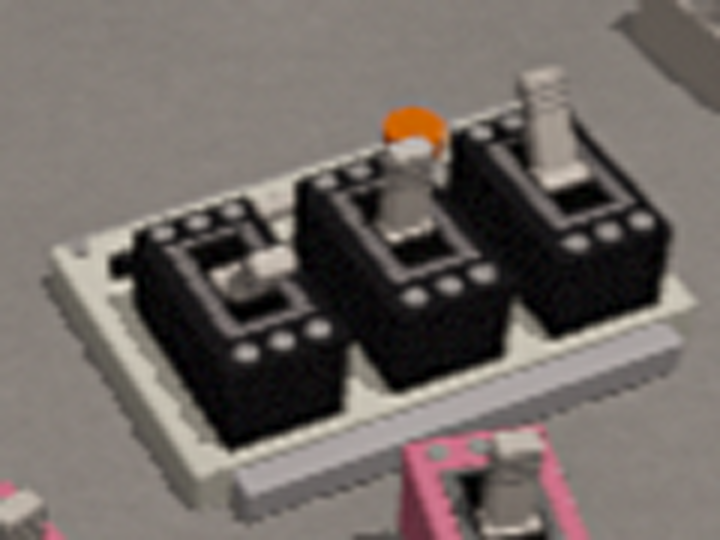

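Confirmed: the middle breaker stands midway, with its tip near (262,155) in the side crop and (410,148) in the scene crop. The live one leans away and the spare one leans towards the robot. Next I fit the pose from the case-top corners (z = 90 mm).

```bash
cat > h.py <<'E'
from plant import observe, imaging
import cv2,numpy as np
from scipy.optimize import least_squares
from scipy.spatial.transform import Rotation as R
np.set_printoptions(precision=4,suppress=True)
def proj(n,P):
    c=imaging.calibration(n); E=np.array(c["extrinsics"])
    return cv2.projectPoints(np.atleast_2d(P).astype(float),cv2.Rodrigues(E[:3,:3])[0],E[:3,3],np.array(c["K"]),np.array(c["D"]))[0][:,0]
def T(p,L):  # plinth frame -> world
    c,s=np.cos(p[2]),np.sin(p[2]); L=np.atleast_2d(L)
    return np.c_[p[0]+c*L[:,0]-s*L[:,1],p[1]+s*L[:,0]+c*L[:,1],L[:,2]]
E
python3 - <<'E'
from h import *
# order LF(+x,+y) LB(+x,-y) RB(-x,-y) RF(-x,+y)
cor=np.array([[.06,.035],[.06,-.035],[-.06,-.035],[-.06,.035]])
side={-.095:[(220,128),(262,62),(447,100),(402,170)],0:[(148,240),(200,163),(388,222),(348,290)],.095:[(70,375),(122,285),(325,357),(280,430)]}
sc={-.095:[(230,378),(135,240)],}
L=[];U=[]
for y,c in side.items():
    for k in range(4): L.append([*(cor[k]+[0,y]),.09]); U.append((205+c[k][0]/4-.4,225+c[k][1]/4-.4))
L=np.array(L);U=np.array(U)
f=lambda p:(proj("side",T(p,L))-U).ravel()
r=least_squares(f,[.7,0,0],loss="soft_l1"); p=r.x; print(p); print(f(p).reshape(-1,2))
# tips: joint fit from both views
tips={"mid":((262,153),(410,147)),"live":((275,42),(270,260)),"spare":((242,305),(543,72))}
for n,(a,b) in tips.items():
    us=np.array([205+a[0]/4-.4,225+a[1]/4-.4]);ub=np.array([300+b[0]/6-.4,205+b[1]/6-.4])
    g=lambda X:np.r_[proj("side",X)[0]-us,proj("scene",X)[0]-ub]
    q=least_squares(g,[p[0],p[1],.14]); d=q.x-[p[0],p[1],0]; c,s=np.cos(p[2]),np.sin(p[2])
    print(n,q.x,"local",c*d[0]+s*d[1],-s*d[0]+c*d[1],"res",g(q.x))
for k,a in (("mid",0),):
    for n in("side","scene"): print(n,proj(n,T(p,[[0,0,.08],[0,0,.145],[.075,.15,.03],[-.115,.15,.03]])))
im=cv2.imread("pics/side0.png");im=cv2.resize(im[225:375,205:355],(600,600))
E
```

```text
[ 0.534   0.106  -0.0478]
[[-1.2584  0.1975]
 [ 0.0044 -3.2054]
 [ 0.3452 -0.6596]
 [ 1.3074  2.6061]
 [-0.6784  1.6457]
 [-0.6713 -1.0896]
 [ 0.9461 -2.6   ]
 [-0.4412  3.3844]
 [-0.5494  0.6046]
 [ 0.9269 -1.3356]
 [ 1.0214 -4.7118]
 [-0.4161  2.6465]]
mid [0.5372 0.1019 0.1473] local 0.003386009646801198 -0.0038810378500807666 res [-0.3349  0.1802 -0.4836 -0.2207]
live [0.5649 0.0059 0.1338] local 0.03563434207203142 -0.09841455891626849 res [-0.0255  0.0146 -0.0335 -0.0164]
spare [0.5126 0.1994 0.1416] local -0.02582438896539343 0.09233978407838789 res [-0.502   0.2483 -0.7997 -0.3309]
side [[272.2468 284.7102]
 [270.5639 265.3888]
 [214.419  340.8646]
 [296.3086 366.3543]]
scene [[366.7719 244.2964]
 [367.9646 228.4616]
 [418.0726 256.1356]
 [387.0172 222.4764]]
```

```bash
cat >> h.py <<'E'
def plan(pos,ydir,s=None):
    s=s or observe(); R0=R.from_euler("xyz",s["orientation"])
    y=np.array([np.cos(ydir),np.sin(ydir),0]); x=np.array([0,0,-1.]); Rt=R.from_matrix(np.c_[x,y,np.cross(x,y)])
    return R0.inv().apply(np.array(pos)-s["tool_pos"])*1000,(R0.inv()*Rt).as_rotvec()
E
python3 - <<'E'
from h import *
s=observe(); print(R.from_euler("xyz",s["orientation"]).as_matrix(),s["clock"])
for a in (-.048,np.pi-.048): print(plan([.536,.102,.235],a))
E
```

```text
[[-0.0004  0.3029  0.953 ]
 [-0.0015  0.953  -0.3029]
 [-1.     -0.0015  0.0001]] 0.15
(array([  -3.8737, -414.9895,  479.9097]), array([1.311 , 0.0011, 0.0013]))
(array([  -3.8737, -414.9895,  479.9097]), array([-1.8306, -0.0014,  0.0011]))
```

```bash
A='{"x":-4,"y":-415,"z":480,"ax":1.31,"gripper":100}'; python3 -m creep '[{"x":-4,"y":-415,"z":480,"ax":1.31,"gripper":100},{"x":-4,"y":-415,"z":480,"ax":1.31},{"x":-4,"y":-415,"z":480,"ax":1.31},{"x":-4,"y":-415,"z":480,"ax":1.31},{"x":-4,"y":-415,"z":480,"ax":1.31},{"x":-4,"y":-415,"z":480,"ax":1.31},{"x":-4,"y":-415,"z":480,"ax":1.31},{"x":-4,"y":-415,"z":480,"ax":1.31},{"x":-4,"y":-415,"z":480,"ax":1.31},{"x":-4,"y":-415,"z":480,"ax":1.31}]' 20
python3 - <<'E'
from h import *
print(plan([.536,.102,.235],-.048))
E
```

```text
(array([  -3.8737, -414.9895,  479.9097]), array([1.311 , 0.0011, 0.0013]))schema error: expected keys ax, ay, az, x, y, z, gripper
```

```bash
python3 -m creep '[{"ax":1.31,"ay":0,"az":0,"x":-4,"y":-415,"z":480,"gripper":100},{"ax":1.31,"ay":0,"az":0,"x":-4,"y":-415,"z":480,"gripper":100},{"ax":1.31,"ay":0,"az":0,"x":-4,"y":-415,"z":480,"gripper":100},{"ax":1.31,"ay":0,"az":0,"x":-4,"y":-415,"z":480,"gripper":100},{"ax":1.31,"ay":0,"az":0,"x":-4,"y":-415,"z":480,"gripper":100},{"ax":1.31,"ay":0,"az":0,"x":-4,"y":-415,"z":480,"gripper":100},{"ax":1.31,"ay":0,"az":0,"x":-4,"y":-415,"z":480,"gripper":100},{"ax":1.31,"ay":0,"az":0,"x":-4,"y":-415,"z":480,"gripper":100},{"ax":1.31,"ay":0,"az":0,"x":-4,"y":-415,"z":480,"gripper":100},{"ax":1.31,"ay":0,"az":0,"x":-4,"y":-415,"z":480,"gripper":100}]' 20
python3 - <<'E'
from h import *
print(plan([.536,.102,.235],-.048))
E
```

```text
clock: 0.98
tool_pos: [0.4228, 0.2862, 0.234]
orientation: [-2.877, 1.57, 1.843]
force: [0.7, 1.3, 0.3]
finger_gap: 0.0855
(array([ -1.1145, 111.9187, 184.9522]), array([ 0.0551, -0.0004,  0.0001]))
```

```bash
python3 -m creep '[{"ax":0.055,"ay":0,"az":0,"x":-1,"y":112,"z":185,"gripper":70},{"ax":0.055,"ay":0,"az":0,"x":-1,"y":112,"z":185,"gripper":70},{"ax":0.055,"ay":0,"az":0,"x":-1,"y":112,"z":185,"gripper":70},{"ax":0.055,"ay":0,"az":0,"x":-1,"y":112,"z":185,"gripper":70},{"ax":0.055,"ay":0,"az":0,"x":-1,"y":112,"z":185,"gripper":70},{"ax":0.055,"ay":0,"az":0,"x":-1,"y":112,"z":185,"gripper":70},{"ax":0.055,"ay":0,"az":0,"x":-1,"y":112,"z":185,"gripper":70},{"ax":0.055,"ay":0,"az":0,"x":-1,"y":112,"z":185,"gripper":70}]' 
python3 - <<'E'
from h import *
s=observe();print(s["clock"],s["tool_pos"],s["finger_gap"],plan([.536,.102,.235],-.048))
cv2.imwrite("pics/w1.png",imaging.read_camera("wrist")[:,:,::-1])
c=imaging.calibration("wrist");M=np.linalg.inv(np.array(c["mount"]));R0=R.from_euler("xyz",s["orientation"])
P=T([.534,.103,-.048],[[0,0,.145],[.06,.035,.09],[.06,-.035,.09],[-.06,-.035,.09],[-.06,.035,.09]])
q=R0.inv().apply(P-s["tool_pos"]);print(cv2.projectPoints(q,cv2.Rodrigues(M[:3,:3])[0],M[:3,3],np.array(c["K"]),np.array(c["D"]))[0][:,0])
E
```

```text
clock: 1.65
tool_pos: [0.5363, 0.1048, 0.2346]
orientation: [-1.877, 1.57, 2.792]
force: [-0.2, 0.4, 0.7]
finger_gap: 0.0597
1.65 [0.5363 0.1048 0.2346] 0.059733144789004024 (array([-0.4497, -0.2295,  2.7665]), array([ 0.0051, -0.0003,  0.0011]))
[[313.8259 248.4412]
 [397.1955 177.6544]
 [390.9642 266.3343]
 [238.3167 265.4724]
 [232.5246 176.6871]]
```

View pics/w1.png

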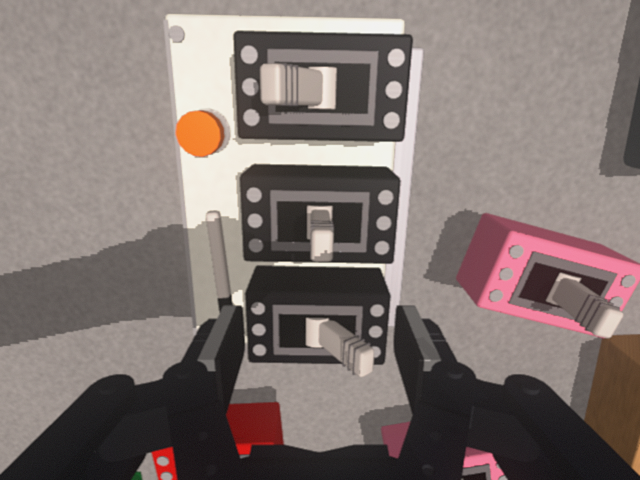

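The wrist view shows the tripped breaker at (320,220), its handle end at (321,252), centred between the fingers (inner edges about 240 and 400). It sits about 4 mm further +x than my fit, so I use x ≈ 0.538. The spare handle is at (295,85) and the live one at (345,350), both outside the fingers' strip. Next I descend straddling the handle.

```bash
python3 -m creep '[{"ax":0.005,"ay":0,"az":0,"x":30,"y":2,"z":3,"gripper":70},{"ax":0.005,"ay":0,"az":0,"x":60,"y":2,"z":3,"gripper":70},{"ax":0.005,"ay":0,"az":0,"x":80,"y":2,"z":3,"gripper":70},{"ax":0.005,"ay":0,"az":0,"x":100,"y":2,"z":3,"gripper":70},{"ax":0.005,"ay":0,"az":0,"x":115,"y":2,"z":3,"gripper":70},{"ax":0.005,"ay":0,"az":0,"x":121,"y":2,"z":3,"gripper":70},{"ax":0.005,"ay":0,"az":0,"x":121,"y":2,"z":3,"gripper":70},{"ax":0.005,"ay":0,"az":0,"x":121,"y":2,"z":3,"gripper":70}]' 
python3 - <<'E'
from h import *
s=observe();print(s["clock"],s["tool_pos"],s["force"],s["finger_gap"])
cv2.imwrite("pics/s2.png",cv2.resize(imaging.read_camera("side")[175:325,205:355,::-1],(600,600),interpolation=cv2.INTER_CUBIC))
E
```

```text
clock: 2.37
tool_pos: [0.5385, 0.1028, 0.1143]
orientation: [2.913, 1.57, 1.297]
force: [0.6, 0.1, 0.4]
finger_gap: 0.0598
2.3667 [0.5385 0.1028 0.1143] [0.5776 0.1472 0.3604] 0.059831495331934444
```

View pics/s2.png

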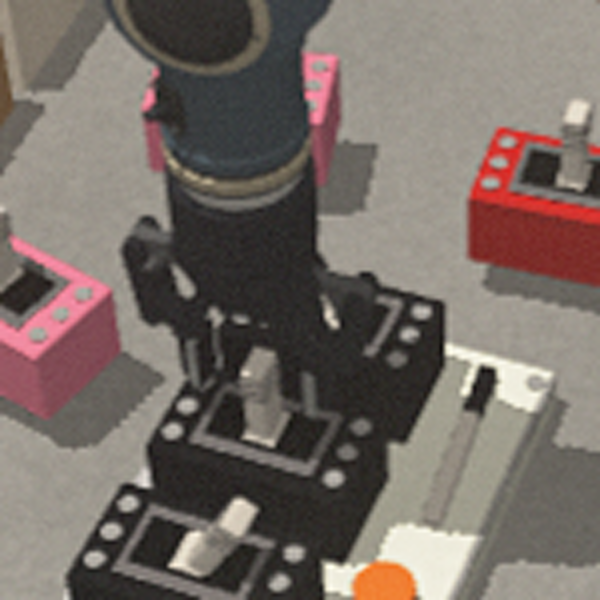

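The fingers straddle the handle: finger ends are at (200,385) and (312,410), with the handle between them at (262,380). I push towards OFF, which is tool −y.

```bash
python3 -m creep '[{"ax":0,"ay":0,"az":0,"x":0,"y":-8,"z":0,"gripper":70},{"ax":0,"ay":0,"az":0,"x":0,"y":-16,"z":0,"gripper":70},{"ax":0,"ay":0,"az":0,"x":0,"y":-18,"z":0,"gripper":70},{"ax":0,"ay":0,"az":0,"x":0,"y":-18,"z":0,"gripper":70}]'
python3 -m creep '[{"ax":0,"ay":0,"az":0,"x":0,"y":-2,"z":0,"gripper":70},{"ax":0,"ay":0,"az":0,"x":0,"y":-4,"z":0,"gripper":70},{"ax":0,"ay":0,"az":0,"x":0,"y":-4,"z":0,"gripper":70}]'
python3 -m creep '[{"ax":0,"ay":0,"az":0,"x":0,"y":-2,"z":0,"gripper":70},{"ax":0,"ay":0,"az":0,"x":0,"y":-4,"z":0,"gripper":70},{"ax":0,"ay":0,"az":0,"x":0,"y":-4,"z":0,"gripper":70}]'
python3 -m creep '[{"ax":0,"ay":0,"az":0,"x":0,"y":-2,"z":0,"gripper":70},{"ax":0,"ay":0,"az":0,"x":0,"y":-4,"z":0,"gripper":70},{"ax":0,"ay":0,"az":0,"x":0,"y":-4,"z":0,"gripper":70}]'
```

```text
clock: 2.75
tool_pos: [0.5196, 0.1026, 0.1143]
orientation: [-2.962, 1.57, 1.704]
force: [-0.1, 0.1, 0.7]
finger_gap: 0.0601
clock: 3.0
tool_pos: [0.5163, 0.1026, 0.114]
orientation: [-2.269, 1.571, 2.396]
force: [-0.3, 0.7, -0.2]
finger_gap: 0.06
clock: 3.25
tool_pos: [0.5134, 0.1028, 0.1142]
orientation: [1.733, 1.569, 0.115]
force: [2.6, -0.4, 0.5]
finger_gap: 0.0597
clock: 3.5
tool_pos: [0.5104, 0.1029, 0.1145]
orientation: [1.699, 1.566, 0.081]
force: [5.5, 0.1, -1.3]
finger_gap: 0.0596
```

```bash
python3 -m creep '[{"ax":0,"ay":0,"az":0,"x":0,"y":-2,"z":0,"gripper":70},{"ax":0,"ay":0,"az":0,"x":0,"y":-4,"z":0,"gripper":70},{"ax":0,"ay":0,"az":0,"x":0,"y":-4,"z":0,"gripper":70}]'
python3 -m creep '[{"ax":0,"ay":0,"az":0,"x":0,"y":-2,"z":0,"gripper":70},{"ax":0,"ay":0,"az":0,"x":0,"y":-4,"z":0,"gripper":70},{"ax":0,"ay":0,"az":0,"x":0,"y":-4,"z":0,"gripper":70}]'
```

```text
clock: 3.75
tool_pos: [0.5075, 0.1031, 0.1147]
orientation: [1.676, 1.564, 0.058]
force: [8.4, 0.1, -3.1]
finger_gap: 0.0597
clock: 4.0
tool_pos: [0.5037, 0.1033, 0.1147]
orientation: [1.68, 1.564, 0.062]
force: [8.1, 0.1, -3.2]
finger_gap: 0.0594
```

```bash
python3 -m creep '[{"ax":0,"ay":0,"az":0,"x":0,"y":-2,"z":0,"gripper":70},{"ax":0,"ay":0,"az":0,"x":0,"y":-3,"z":0,"gripper":70},{"ax":0,"ay":0,"az":0,"x":0,"y":-3,"z":0,"gripper":70}]'
python3 -m creep '[{"ax":0,"ay":0,"az":0,"x":0,"y":-1,"z":0,"gripper":70},{"ax":0,"ay":0,"az":0,"x":0,"y":-2,"z":0,"gripper":70},{"ax":0,"ay":0,"az":0,"x":0,"y":-2,"z":0,"gripper":70}]'
python3 -m creep '[{"ax":0,"ay":0,"az":0,"x":0,"y":-1,"z":0,"gripper":70},{"ax":0,"ay":0,"az":0,"x":0,"y":-1,"z":0,"gripper":70}]'
```

```text
clock: 4.25
tool_pos: [0.5008, 0.1035, 0.1148]
orientation: [1.68, 1.563, 0.062]
force: [7.9, -1.2, -4.4]
finger_gap: 0.0599
clock: 4.5
tool_pos: [0.499, 0.1036, 0.1149]
orientation: [1.689, 1.563, 0.071]
force: [7.5, -0.0, -3.2]
finger_gap: 0.0598
clock: 4.67
tool_pos: [0.4981, 0.1036, 0.1149]
orientation: [1.693, 1.563, 0.075]
force: [8.4, -0.1, -2.7]
finger_gap: 0.0599
```

```bash
for i in 1 2; do :; done
python3 -m creep '[{"ax":0,"ay":0,"az":0,"x":0,"y":-1,"z":0,"gripper":70},{"ax":0,"ay":0,"az":0,"x":0,"y":-1,"z":0,"gripper":70}]' | grep -E "tool|force"
python3 -m creep '[{"ax":0,"ay":0,"az":0,"x":0,"y":-1,"z":0,"gripper":70},{"ax":0,"ay":0,"az":0,"x":0,"y":-1,"z":0,"gripper":70}]' | grep -E "tool|force"
```

```text
tool_pos: [0.4971, 0.1037, 0.115]
force: [8.0, -0.9, -2.4]
tool_pos: [0.4967, 0.1037, 0.1151]
force: [10.5, -0.8, -2.5]
```

```bash
python3 -m creep '[{"ax":0,"ay":0,"az":0,"x":0,"y":-1,"z":0,"gripper":70},{"ax":0,"ay":0,"az":0,"x":0,"y":-1,"z":0,"gripper":70}]' | grep -E "tool|force"
```

```text
tool_pos: [0.4964, 0.1038, 0.1153]
force: [11.3, -0.1, -3.7]
```

```bash
python3 -m creep '[{"ax":0,"ay":0,"az":0,"x":0,"y":-1,"z":0,"gripper":70},{"ax":0,"ay":0,"az":0,"x":0,"y":-1,"z":0,"gripper":70}]' | grep -E "tool|force"
```

```text
tool_pos: [0.4962, 0.1038, 0.1156]
force: [12.5, -0.5, -2.8]
```

```bash
python3 -m creep '[{"ax":0,"ay":0,"az":0,"x":0,"y":-1,"z":0,"gripper":70},{"ax":0,"ay":0,"az":0,"x":0,"y":-1,"z":0,"gripper":70}]' | grep -E "tool|force"
```

```text
tool_pos: [0.4959, 0.1038, 0.1158]
force: [14.3, -1.3, -3.7]
```

```bash
python3 -m creep '[{"ax":0,"ay":0,"az":0,"x":0,"y":-1,"z":0,"gripper":70},{"ax":0,"ay":0,"az":0,"x":0,"y":-1,"z":0,"gripper":70}]' | grep -E "tool|force"
```

```text
tool_pos: [0.4957, 0.1039, 0.1161]
force: [15.2, -1.9, -2.8]
```

```bash
python3 -m creep '[{"ax":0,"ay":0,"az":0,"x":0,"y":-1,"z":0,"gripper":70},{"ax":0,"ay":0,"az":0,"x":0,"y":-1,"z":0,"gripper":70}]' | grep -E "tool|force"; python3 - <<'E'
from h import *
cv2.imwrite("pics/s3.png",cv2.resize(imaging.read_camera("side")[225:325,205:355,::-1],(750,500),interpolation=cv2.INTER_CUBIC))
print(observe()["force"])
E
```

```text
tool_pos: [0.4954, 0.1038, 0.1162]
force: [15.7, -0.9, -4.0]
[16.7333 -1.5238 -4.3469]
```

View pics/s3.png

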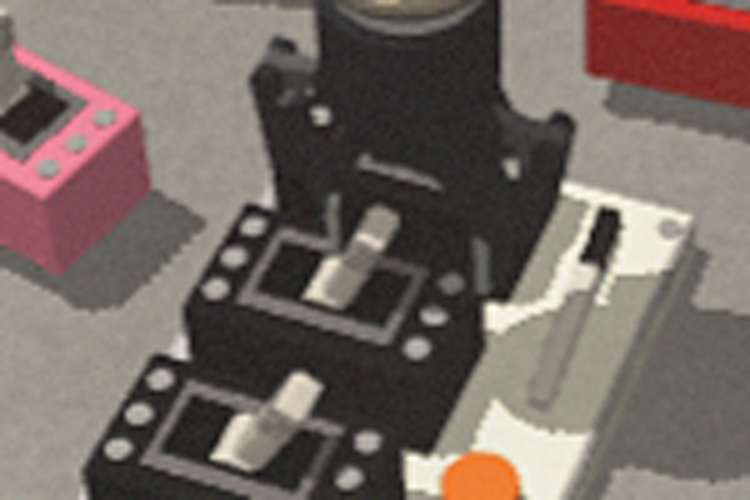

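The handle leans off, with its tip at (380,215) in the crop, and force now climbs steeply with almost no travel. I give it one more small press, then throw it on.

```bash
python3 -m creep '[{"ax":0,"ay":0,"az":0,"x":0,"y":-1,"z":0,"gripper":70},{"ax":0,"ay":0,"az":0,"x":0,"y":-1.5,"z":0,"gripper":70},{"ax":0,"ay":0,"az":0,"x":0,"y":-1.5,"z":0,"gripper":70},{"ax":0,"ay":0,"az":0,"x":0,"y":-1.5,"z":0,"gripper":70}]' | grep -E "tool|force"
```

```text
tool_pos: [0.495, 0.1039, 0.1166]
force: [18.3, -1.8, -3.7]
```

```bash
python3 -m creep '[{"ax":0,"ay":0,"az":0,"x":0,"y":10,"z":0,"gripper":70},{"ax":0,"ay":0,"az":0,"x":-5,"y":22,"z":0,"gripper":70},{"ax":0,"ay":0,"az":0,"x":-5,"y":34,"z":0,"gripper":70},{"ax":0,"ay":0,"az":0,"x":-5,"y":40,"z":0,"gripper":70},{"ax":0,"ay":0,"az":0,"x":-5,"y":40,"z":0,"gripper":70}]' | grep -E "tool|force"
python3 -m creep '[{"ax":0,"ay":0,"az":0,"x":0,"y":3,"z":0,"gripper":70},{"ax":0,"ay":0,"az":0,"x":0,"y":6,"z":0,"gripper":70},{"ax":0,"ay":0,"az":0,"x":0,"y":6,"z":0,"gripper":70}]' | grep -E "tool|force"
python3 -m creep '[{"ax":0,"ay":0,"az":0,"x":0,"y":3,"z":0,"gripper":70},{"ax":0,"ay":0,"az":0,"x":0,"y":6,"z":0,"gripper":70},{"ax":0,"ay":0,"az":0,"x":0,"y":6,"z":0,"gripper":70}]' | grep -E "tool|force"
```

```text
tool_pos: [0.5261, 0.1019, 0.1186]
force: [0.1, -0.4, -0.8]
tool_pos: [0.5318, 0.1018, 0.1187]
force: [-0.1, -0.3, -0.5]
tool_pos: [0.5366, 0.1016, 0.1187]
force: [-5.0, 0.5, 3.0]
```

```bash
python3 -m creep '[{"ax":0,"ay":0,"az":0,"x":0,"y":3,"z":0,"gripper":70},{"ax":0,"ay":0,"az":0,"x":0,"y":6,"z":0,"gripper":70},{"ax":0,"ay":0,"az":0,"x":0,"y":6,"z":0,"gripper":70}]' | grep -E "tool|force"
python3 -m creep '[{"ax":0,"ay":0,"az":0,"x":0,"y":3,"z":0,"gripper":70},{"ax":0,"ay":0,"az":0,"x":0,"y":6,"z":0,"gripper":70},{"ax":0,"ay":0,"az":0,"x":0,"y":6,"z":0,"gripper":70}]' | grep -E "tool|force"
python3 -m creep '[{"ax":0,"ay":0,"az":0,"x":0,"y":3,"z":0,"gripper":70},{"ax":0,"ay":0,"az":0,"x":0,"y":6,"z":0,"gripper":70},{"ax":0,"ay":0,"az":0,"x":0,"y":6,"z":0,"gripper":70}]' | grep -E "tool|force"
```

```text
tool_pos: [0.5433, 0.1013, 0.1188]
force: [-4.6, 0.5, 2.9]
tool_pos: [0.5502, 0.101, 0.1189]
force: [-3.5, 0.2, 2.5]
tool_pos: [0.5569, 0.1006, 0.119]
force: [-3.0, 1.5, 1.2]
```

```bash
python3 -m creep '[{"ax":0,"ay":0,"az":0,"x":0,"y":2,"z":0,"gripper":70},{"ax":0,"ay":0,"az":0,"x":0,"y":4,"z":0,"gripper":70},{"ax":0,"ay":0,"az":0,"x":0,"y":4,"z":0,"gripper":70}]' | grep -E "tool|force"
python3 -m creep '[{"ax":0,"ay":0,"az":0,"x":0,"y":2,"z":0,"gripper":70},{"ax":0,"ay":0,"az":0,"x":0,"y":4,"z":0,"gripper":70},{"ax":0,"ay":0,"az":0,"x":0,"y":4,"z":0,"gripper":70}]' | grep -E "tool|force"
python3 -m creep '[{"ax":0,"ay":0,"az":0,"x":0,"y":2,"z":0,"gripper":70},{"ax":0,"ay":0,"az":0,"x":0,"y":4,"z":0,"gripper":70},{"ax":0,"ay":0,"az":0,"x":0,"y":4,"z":0,"gripper":70}]' | grep -E "tool|force"
```

```text
tool_pos: [0.5602, 0.1005, 0.1189]
force: [-3.2, 0.5, 3.4]
tool_pos: [0.5641, 0.1003, 0.1189]
force: [-4.1, 0.9, 3.8]
tool_pos: [0.5683, 0.1, 0.1189]
force: [-3.8, -0.8, 4.1]
```

```bash
python3 -m creep '[{"ax":0,"ay":0,"az":0,"x":0,"y":2,"z":0,"gripper":70},{"ax":0,"ay":0,"az":0,"x":0,"y":4,"z":0,"gripper":70},{"ax":0,"ay":0,"az":0,"x":0,"y":4,"z":0,"gripper":70}]' | grep -E "tool|force"
python3 -m creep '[{"ax":0,"ay":0,"az":0,"x":0,"y":2,"z":0,"gripper":70},{"ax":0,"ay":0,"az":0,"x":0,"y":3,"z":0,"gripper":70},{"ax":0,"ay":0,"az":0,"x":0,"y":3,"z":0,"gripper":70}]' | grep -E "tool|force"
```

```text
tool_pos: [0.5723, 0.0998, 0.1187]
force: [-3.2, -0.0, 1.8]
tool_pos: [0.5748, 0.0997, 0.1184]
force: [-3.2, -1.1, -0.4]
```

```bash
python3 -m creep '[{"ax":0,"ay":0,"az":0,"x":0,"y":2,"z":0,"gripper":70},{"ax":0,"ay":0,"az":0,"x":0,"y":3,"z":0,"gripper":70},{"ax":0,"ay":0,"az":0,"x":0,"y":3,"z":0,"gripper":70}]' | grep -E "tool|force"
python3 - <<'E'
from h import *
cv2.imwrite("pics/s4.png",cv2.resize(imaging.read_camera("side")[225:325,205:355,::-1],(750,500),interpolation=cv2.INTER_CUBIC))
print(observe()["clock"],observe()["force"])
E
```

```text
tool_pos: [0.5777, 0.0996, 0.1184]
force: [-5.0, -0.3, -0.8]
9.4333 [-4.1749  0.6359 -1.1653]
```

View pics/s4.png

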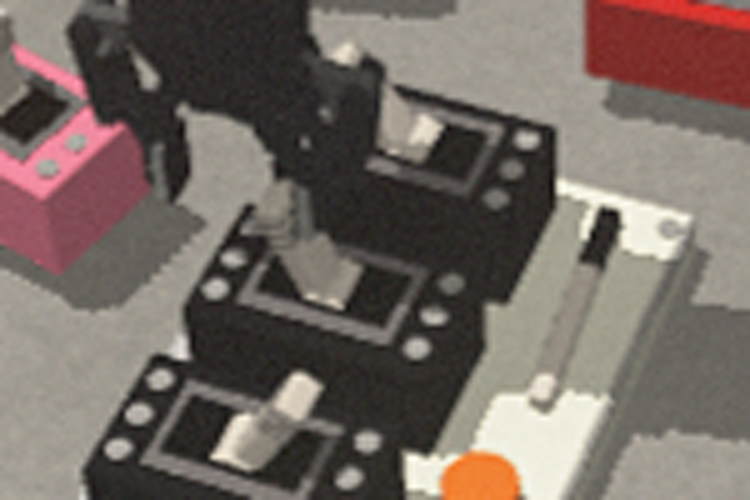

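The handle has passed the block and leans clearly on, with its tip at (275,200), so the latch is cocked. I carry on to the ON stop.

```bash
python3 -m creep '[{"ax":0,"ay":0,"az":0,"x":0,"y":2,"z":0,"gripper":70},{"ax":0,"ay":0,"az":0,"x":0,"y":3,"z":0,"gripper":70},{"ax":0,"ay":0,"az":0,"x":0,"y":3,"z":0,"gripper":70}]' | grep -E "tool|force"
python3 -m creep '[{"ax":0,"ay":0,"az":0,"x":0,"y":2,"z":0,"gripper":70},{"ax":0,"ay":0,"az":0,"x":0,"y":2,"z":0,"gripper":70}]' | grep -E "tool|force"
python3 -m creep '[{"ax":0,"ay":0,"az":0,"x":0,"y":2,"z":0,"gripper":70},{"ax":0,"ay":0,"az":0,"x":0,"y":2,"z":0,"gripper":70}]' | grep -E "tool|force"
```

```text
tool_pos: [0.5812, 0.0996, 0.1189]
force: [-4.2, -0.8, -2.1]
tool_pos: [0.5833, 0.0995, 0.119]
force: [-4.4, 0.7, -1.1]
tool_pos: [0.5853, 0.0994, 0.1191]
force: [-3.6, 0.9, -1.1]
```

```bash
python3 -m creep '[{"ax":0,"ay":0,"az":0,"x":0,"y":2,"z":0,"gripper":70},{"ax":0,"ay":0,"az":0,"x":0,"y":2,"z":0,"gripper":70}]' | grep -E "tool|force"
```

```text
tool_pos: [0.5873, 0.0993, 0.1191]
force: [-5.7, 0.9, -0.7]
```

```bash
python3 -m creep '[{"ax":0,"ay":0,"az":0,"x":0,"y":2,"z":0,"gripper":70},{"ax":0,"ay":0,"az":0,"x":0,"y":2,"z":0,"gripper":70}]' | grep -E "tool|force"
```

```text
tool_pos: [0.5892, 0.0992, 0.119]
force: [-3.7, 0.2, -0.1]
```

```bash
python3 -m creep '[{"ax":0,"ay":0,"az":0,"x":0,"y":2,"z":0,"gripper":70},{"ax":0,"ay":0,"az":0,"x":0,"y":2,"z":0,"gripper":70}]' | grep -E "tool|force"
```

```text
tool_pos: [0.5894, 0.0993, 0.1187]
force: [-9.1, 1.1, 2.6]
```

```bash
python3 -m creep '[{"ax":0,"ay":0,"az":0,"x":0,"y":1,"z":0,"gripper":70},{"ax":0,"ay":0,"az":0,"x":0,"y":1,"z":0,"gripper":70}]' | grep -E "tool|force"
```

```text
tool_pos: [0.5895, 0.0993, 0.1187]
force: [-9.4, 0.9, 4.1]
```

The ON stop is felt at x = 0.589. I press slightly more, hold, then back off and lift.

```bash
python3 -m creep '[{"ax":0,"ay":0,"az":0,"x":0,"y":1.5,"z":0,"gripper":70},{"ax":0,"ay":0,"az":0,"x":0,"y":1.5,"z":0,"gripper":70},{"ax":0,"ay":0,"az":0,"x":0,"y":1.5,"z":0,"gripper":70}]' | grep -E "tool|force"
python3 -m creep '[{"ax":0,"ay":0,"az":0,"x":0,"y":-4,"z":0,"gripper":70},{"ax":0,"ay":0,"az":0,"x":0,"y":-8,"z":0,"gripper":70},{"ax":0,"ay":0,"az":0,"x":0,"y":-12,"z":0,"gripper":70},{"ax":0,"ay":0,"az":0,"x":0,"y":-12,"z":0,"gripper":70}]' | grep -E "tool|force"
python3 - <<'E'
from h import *
print(observe()["force"],observe()["tool_pos"])
E
```

```text
tool_pos: [0.5896, 0.0992, 0.1185]
force: [-13.8, -0.3, 5.8]
tool_pos: [0.5823, 0.0995, 0.1196]
force: [0.5, 0.8, -0.6]
[ 0.5469  0.7549 -0.6232] [0.5823 0.0995 0.1196]
```

```bash
python3 -m creep '[{"ax":0,"ay":0,"az":0,"x":-20,"y":0,"z":0,"gripper":70},{"ax":0,"ay":0,"az":0,"x":-50,"y":0,"z":0,"gripper":70},{"ax":0,"ay":0,"az":0,"x":-85,"y":0,"z":0,"gripper":70},{"ax":0,"ay":0,"az":0,"x":-110,"y":0,"z":0,"gripper":70},{"ax":0,"ay":0,"az":0,"x":-110,"y":0,"z":0,"gripper":70},{"ax":0,"ay":0,"az":0,"x":-110,"y":0,"z":0,"gripper":70}]'
python3 - <<'E'
from h import *
a=imaging.read_camera("side")[225:375,205:355,::-1]; b=imaging.read_camera("wrist")[:,:,::-1]
cv2.imwrite("pics/e.png",np.hstack([cv2.resize(a,(400,400),interpolation=cv2.INTER_CUBIC),b[0:400,150:550]]))
E
```

```text
clock: 11.77
tool_pos: [0.5834, 0.0995, 0.2311]
orientation: [1.872, 1.565, 0.254]
force: [0.1, -0.9, -0.5]
finger_gap: 0.0595
```

View pics/e.png

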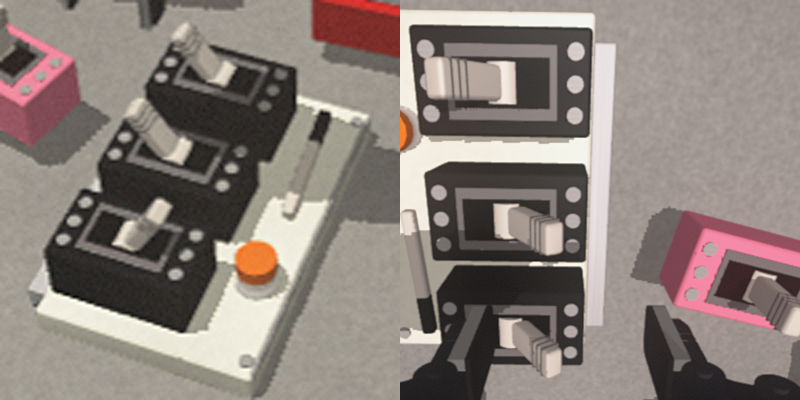

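The middle handle (tip at (138,112), base at (178,152)) now leans parallel to the live one (tip (183,37), base (220,75)). The spare handle, jar and marker are where they were, and the gripper is clear.

```bash
python3 -c "
from plant import job; print(job.close_job())"
```

```text
the job is handed in; nothing more can be done
None
```

The tripped breaker, the middle one of the three black ones, is reset, and I've handed the job in; no verdict was reported.

- **Off:** I straddled the handle with half-open fingers and pushed it towards off until it stopped. Force rose from about 8 N to about 18 N with almost no travel.
- **On:** I then threw it on. It passed the blocking range at 3–5 N, so the latch had cocked. I felt the ON stop at about 14 N along x (about 15 N in all), backed off and lifted clear.
- **Last checks:** The handle leans parallel to the live neighbour, and the spare handle, jar and marker look unmoved. The gripper is clear with near-zero force, at about 12 s on the clock. I did not view the rack, bottles, glove box or tray again, but the arm met no unexpected contact.
- **Disagreements:**
  - My first pose fit was about 4 mm short in x, with corner errors of up to about 5 pixels. I corrected it from the wrist view.
  - The moving force towards off was about 8 N, above the stated 4 to 5 N, probably because the fingers pushed closer to the pivot.
  - The steep rise showed no separate latch knee, so only the free travel to on confirmed that the latch had cocked.

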